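# Clamp a block of tags under the presser foot of a bench stitcher

### The arm

A 6-joint arm with a two-finger parallel gripper is mounted at the origin on a cart in front of the work surface, level with it; the furniture and walls round the work are solid. World frame = base frame: x ahead of the robot, y to its left, z up, the work surface at z = 0. Lengths are in m, angles in rad, forces in N, time in s.
With the tool pointing down it reaches from about 0.2 to 0.875 m from the base axis. Payload 3.4 kg.
Tool frame: the origin (TCP) lies between the finger pads; the fingertips stand 25 mm ahead of it and the grasp point (between the pads) lies 6 mm ahead of it (r.nose_length is the z of the fingertips in the tool frame, in m); z points along the fingers, x is the direction in which the jaws open and shut, and the axes are right-handed (so a half turn about z gives the same grasp; the last joint's range is limited). The gripper opens to 94 mm and grips with 3 to 60 N. Pads are 16 mm wide; open, the fingers measure 119 mm over their backs; the gripper's body (75 mm by 177 mm) begins 78 mm behind the grasp point.
Start: joints at [-1.338, 0.276, 1.505, -0, 1.361, -0.121], TCP at [0.199, -0.539, 0.23] pointing down, gripper open.
Joint ranges: [-2.89, 2.89], [-0.75, 2.08], [0.22, 2.7], [-1.18, 4.32], [0.11, 2.71], [-2.7, 2.7]. Speed limits (rad/s): [2.57, 2.57, 3.14, 3.14, 3.14, 3.14].

### API

Orientations are given as a unit quaternion [w, x, y, z].
In Python, from plant import r, gripper_to, inverse_kinematics, vision, models, telemetry gives the robot as it stands. Calls block until the motion is done:
- r.move_to(position, orientation): joint-space move of the TCP to a pose.
- r.move_l(position, rot=None, vel=0.15, guard=None): straight line of the TCP; rot=None keeps the orientation; vel is the mean speed in m/s. With guard (N) it stops when the force on the tool has changed by that much, and returns True; else False.
- r.movej(angles): joint-space move.
- gripper_to(opening, f_grip=None): finger opening in m; f_grip is the grip in N (None keeps the last); returns when the fingers have stopped.
- r.hold(seconds).
- inverse_kinematics(position, orientation): joint angles nearest the present ones, or None.
- vision.snapshot(name): name is "scene" or "top" or "wrist"; returns the picture (400x640x3 uint8, red, green, blue); there is no depth.
- vision.get_calibration(name): a dict with "fx", "fy", "cx", "cy" (pixels), "position" and "orientation" of the camera in the world. Camera axes: x right, y down, z forward; pixel columns grow to the right and rows downward; lengths in m; the calibration is good to about 2 mm. A picture is of the moment at which its call begins: read the wrist's pose just before it. get_calibration takes no time and is no camera call; for the wrist camera it gives the pose at the moment of the call.
A pose or a line that the arm cannot do raises r.PlanningError and nothing moves.
- r.sign_off(): hands the job in, once; it reports no verdict.
Trained networks look in the newest picture that a camera, given by its name, has taken for a name from the list of things; names that differ only in an ending like _2 or _b are one class to them, and where a whole thing is asked for, a point or a joint stands for the part that bears it (a point fixed in the world has none). Each returns a list of dicts, best first, with "score" (0 to 1); they miss things now and then, are a little off and sometimes report something else, mostly with a low value. They report only what shows in the picture. A call takes as long as a camera call. They do not tell look-alikes from the thing itself.
- models.boxes_of(thing, camera): "at" ([x, y, z] in m, in world coordinates, good to about 4 mm: the middle of the surface that is visible of it).
- models.regions_of(thing, camera): "pixels" (400x640 bool, what is visible of it).
- models.mark_of(thing, camera): "at" ([x, y, z] in m, in world coordinates, good to about 4 mm: a listed point, or the origin of a listed thing).
Readings, each from a call of its own:
- telemetry.current_t(): time.
- telemetry.current_joints(): joint angles.
- telemetry.current_dq(): joint speeds.
- telemetry.current_joint_efforts(): joint torques, N m.
- telemetry.current_ee_pos(): TCP position.
- telemetry.current_tool_rot(): TCP orientation.
- telemetry.current_wrist_force(): force on the tool from outside, world axes, zero at the start.
- telemetry.current_torque(): the same for the moment, N m.
- telemetry.current_opening(): finger opening in m.
Only numpy, scipy, OpenCV 4.12 (cv2) and the standard library are available. Lean on these libraries where they do the work, as an engineer would, in place of code of your own. Each camera call takes 0.05 s, during which the arm holds its last target.

### The job

Get the block of buff luggage tags ready for stitching: raise the stitcher's presser foot fully with its side lever, lay the tag block flat on the bed and slide it, one short end first, between the two side rails, squarely up against the back stop. Then put the lever fully down again so that the foot holds the block, and let go. Leave the other things where they stand.

Things in the scene. Friction and masses are not known exactly. Their poses are not given: they have to be found in the camera images.
- stitcher: Grey bench stitcher, fixed; base 220 x 120 mm, 133 mm high. Origin at bench level, 70 mm behind the base's front edge; its x axis points from its open front (nearer the robot) to its back, y to its left, z up; the points below share these axes and 'x, y, z' in mm mean its frame. Bed: steel plate, top at z 16, x -72 to 72, y -50 to 50, open at the front.
- bed_stop (a point): Middle of the lower edge of the back stop's face, on the bed (x 72, y 0, z 16). The face looks to the front (-x), 70 mm wide, 24 mm high. Two side rails, 10 mm high, run forward from it on the bed to x 27; their inner faces are at y -29 and +29.
- nose (a point): Middle of the front face of the low nose over the bed (x 40, y 0, z 76). The nose spans x 40 to 138, y -28 to 28, z 62 to 90. The presser bar stands through it at x 56, y 0, topping out at z 102 (lever down) to 129 (up). Motor housing behind: x 85 to 145, y -32 to 32, up to z 133.
- lever_pivot (a point): Centre of the lever's pivot pin on the right (-y) side of the nose (x 56, y -36, z 72); the pin is parallel to x. The lever swings in the y-z plane: level towards -y when down, tip rising as it goes up.
- lift_lever (a joint): Lever angle, rad: 0 fully down (level), 0.95 fully up; starts between 0 and 0.25. It stays where it is left (friction: about 3 N at the grip moves it, up to 2 N more to lower it when the foot bears on the block). It lifts the presser foot 28 mm per rad.
- lever_grip (a point): Middle of the lever's black round grip, on its axis, 88 mm from the pivot pin. Grip 14 mm in diameter, 36 mm long (70 to 106 mm from the pin), on a 9 mm rod. Its axes turn with the lever: y along the lever from tip to pin, x along the pin.
- presser_foot: Steel presser foot 22 mm (x) x 30 mm (y), 4 mm thick, with a turned-up front lip (to 17 mm before the origin); origin at the centre of its underside, at x 56, y 0. Underside 14 mm above the bed with the lever down and nothing below it, about 40 mm with the lever up. Sprung (500 N/m, 1.5 N preload, 8 mm travel): with the lever down it presses on the tag block with about 4 N.
- tag_block: Block of buff luggage tags with a dark red band across, a flat cuboid 95 mm (its x) x 48 mm (its y) x 18 mm, lying flat on the bench, loose, about 0.1 kg. Origin at the centre of its underside. Either short end may go first; against the stop its origin is at x 24, y 0, z 16 of the stitcher and its front end stands out to x -24.
- grey_tape: Bystander: fat roll of grey tape lying flat, 100 mm across, 48 mm high, loose; origin at the centre of its underside. It may stand to the left or right of the stitcher, the tag block on the other side.
- mill: Bystander: salt shaker, 44 mm across, 90 mm high, loose; origin at the centre of its underside.
- brush: Bystander: grey scrubbing brush with bow handle, 61 x 155 x 91 mm, loose; origin at the centre of its underside.
- candlestick: Bystander: brass candlestick, foot 72 mm across, 125 mm high, loose; origin at the centre of its underside.
Mind the look-alikes: they are no part of the job. There is more than one size of the tag_block; the job needs the middle-sized.

How it is judged:
By the outcome, as a careful person would: the job done as asked, in the order asked, and still so for the second after the job is handed in, with the robot touching nothing.
It also fails if it takes over 64 s, if anything falls off the work surface, if the arm or the gripper's body presses on something with over 40 N, if the wrist force passes 120 N, or if a joint passes its speed limit or range.

## Working session

There is one attempt and no reset: what is moved stays moved. The work goes in short steps, each a Python script; the robot and the scene stay as the last script left them, time stands still between calls to the robot, and variables do not carry over. Pictures are saved under pics/ and viewed, and the job is handed in when it is done.

```bash
ls; mkdir -p pics; python3 - <<'E'
from plant import r, vision, models, telemetry
import cv2
print(telemetry.current_t())
for n in ("scene","top"):
    im=vision.snapshot(n); cv2.imwrite(f"pics/{n}0.png",im[:,:,::-1])
    c=vision.get_calibration(n); print(n,c)
    for t in ["tag_block","stitcher","lever_grip","bed_stop","nose","lever_pivot","presser_foot","grey_tape","mill","brush","candlestick"]:
        print(t,[(round(d["score"],2),[round(float(v),3) for v in d["at"]]) for d in models.mark_of(t,n)])
print(telemetry.current_t())
E
```

```text
pics
0.0
scene {'fx': 385.3692310021049, 'fy': 385.3692310021049, 'cx': 316.5826190596196, 'cy': 199.44126618455326, 'position': array([-0.08961521,  0.40403611,  0.86978232]), 'orientation': array([ 0.18420665, -0.46911322,  0.80047973, -0.3243962 ])}
tag_block [(0.91, [0.482, 0.265, 0.002]), (0.81, [0.413, 0.437, 0.001]), (0.79, [0.604, 0.197, 0.001])]
stitcher [(0.64, [0.541, 0.022, 0.002])]
lever_grip [(0.48, [0.609, -0.098, 0.076])]
bed_stop [(0.88, [0.616, 0.029, 0.016]), (0.58, [0.544, 0.024, 0.001])]
nose [(0.88, [0.584, 0.024, 0.073])]
lever_pivot [(0.65, [0.601, -0.009, 0.071]), (0.6, [0.599, 0.029, 0.031])]
presser_foot [(0.37, [0.596, 0.027, 0.029])]
grey_tape [(0.82, [0.419, -0.279, -0.001])]
mill [(0.6, [0.736, 0.243, -0.001])]
brush [(0.64, [0.583, 0.025, 0.075]), (0.55, [0.652, 0.371, -0.0])]
candlestick [(0.97, [0.608, -0.343, 0.0])]
top {'fx': 384.69150826666976, 'fy': 384.69150826666976, 'cx': 324.1491997928493, 'cy': 204.85158711376647, 'position': array([0.38977629, 0.02758564, 1.10051654]), 'orientation': array([ 0.05112701, -0.69698052,  0.7132804 , -0.05324706])}
tag_block [(0.73, [0.605, 0.202, 0.001]), (0.69, [0.418, 0.435, -0.004]), (0.63, [0.482, 0.262, 0.001])]
stitcher [(0.62, [0.544, 0.017, -0.0])]
lever_grip [(0.58, [0.601, -0.009, 0.072]), (0.53, [0.612, -0.093, 0.075])]
bed_stop [(0.66, [0.613, 0.033, 0.016])]
nose [(0.66, [0.584, 0.029, 0.076])]
lever_pivot [(0.87, [0.603, -0.011, 0.071])]
presser_foot [(0.52, [0.609, -0.096, 0.071]), (0.35, [0.601, 0.029, 0.03])]
grey_tape [(0.81, [0.419, -0.274, 0.001]), (0.19, [0.597, -0.009, 0.072])]
mill [(0.74, [0.728, 0.244, -0.001]), (0.26, [0.486, 0.262, 0.0])]
brush [(0.58, [0.648, 0.375, 0.004])]
candlestick [(0.62, [0.609, -0.34, 0.004])]
1.2
```

View pics/scene0.png

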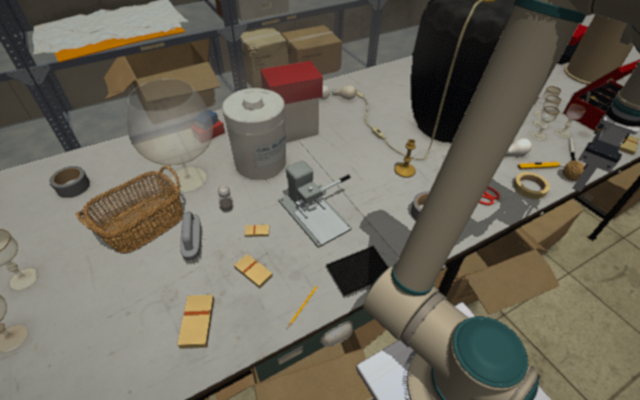

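View pics/top0.png

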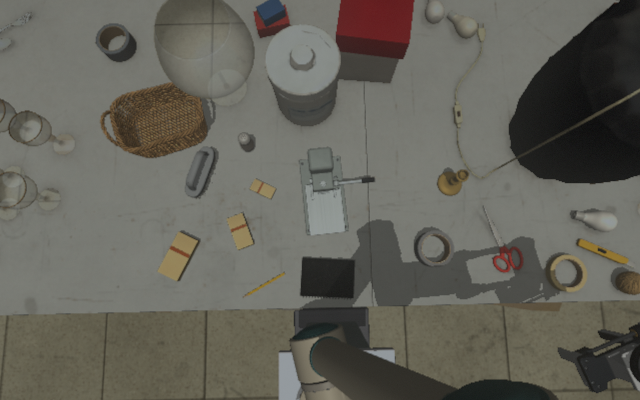

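Three tag-block candidates appear in the top view: (178,256) large, (240,231) medium and (263,189) small. The stitcher is at about (325,190), with its lever pointing right and its grip at (368,180). The middle-sized block should be the one at (240,231), so I'll measure all three and check in a crop.

```bash
cat > h.py <<'E'
import numpy as np, cv2
from scipy.spatial.transform import Rotation as R
from plant import r, gripper_to, inverse_kinematics, vision, models, telemetry
def Rq(q): return R.from_quat([q[1],q[2],q[3],q[0]])
def qR(Rm):
    q=(Rm if isinstance(Rm,R) else R.from_matrix(Rm)).as_quat(); return np.array([q[3],q[0],q[1],q[2]])
def toplane(c,uv,z):
    uv=np.atleast_2d(uv).astype(float)
    d=np.c_[(uv[:,0]-c["cx"])/c["fx"],(uv[:,1]-c["cy"])/c["fy"],np.ones(len(uv))]
    d=Rq(c["orientation"]).apply(d); p=np.array(c["position"])
    return p+d*((z-p[2])/d[:,2])[:,None]
def proj(c,P):
    P=np.atleast_2d(P); d=Rq(c["orientation"]).inv().apply(P-np.array(c["position"]))
    return np.c_[c["fx"]*d[:,0]/d[:,2]+c["cx"],c["fy"]*d[:,1]/d[:,2]+c["cy"]]
def save(n,im): cv2.imwrite(f"pics/{n}.png",im[:,:,::-1])
def st(): return np.round(telemetry.current_ee_pos(),4),np.round(telemetry.current_wrist_force(),1),round(telemetry.current_t(),2)
E
python3 - <<'E'
from h import *
im=vision.snapshot("top");c=vision.get_calibration("top")
for d in models.regions_of("tag_block","top"):
    m=d["pixels"].astype(np.uint8); ys,xs=np.nonzero(m)
    P=toplane(c,np.c_[xs,ys],0.018)[:,:2]
    (a,b),(w,h),ang=cv2.minAreaRect((P*1000).astype(np.float32)); print(d["score"],xs.mean(),ys.mean(),a,b,w,h,ang)
crop=cv2.resize(im[150:300,140:380],None,fx=3.2,fy=3.2,interpolation=cv2.INTER_CUBIC); save("crop0",crop)
s=vision.snapshot("scene")
save("crop1",cv2.resize(s[150:260,260:370],None,fx=5,fy=5,interpolation=cv2.INTER_CUBIC))
for d in models.regions_of("stitcher","top")[:1]:
    ys,xs=np.nonzero(d["pixels"]); print(d["score"],xs.min(),xs.max(),ys.min(),ys.max())
E
```

```text
0.91 178.66872791519435 255.547703180212 417.13531494140625 431.54278564453125 71.1744384765625 125.97721862792969 62.69382858276367
0.56 240.04494382022472 230.6147672552167 483.1707458496094 261.0804443359375 99.96055603027344 50.841651916503906 21.83795928955078
0.54 263.1046511627907 188.54263565891472 602.2791137695312 196.48377990722656 66.39124298095703 33.423770904541016 62.042564392089844
0.45 434.82027649769583 248.3425499231951 420.1352844238281 -282.07928466796875 97.42961883544922 110.11148071289062 16.887842178344727
0.71 300 374 147 234
```

View pics/crop0.png

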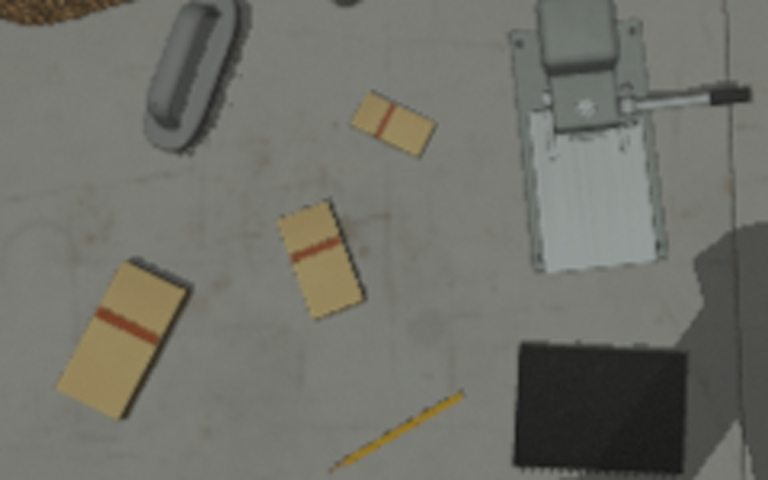

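View pics/crop1.png

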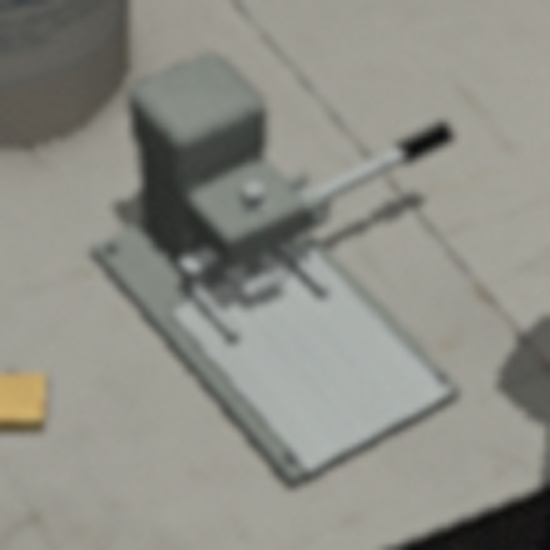

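The middle candidate, at (240,231) in the top view and the centre of the crop, measures about 100 x 51 mm. That fits the 95 x 48 block; the others are about 126 x 71 and 66 x 33. The lever is near level, pointing towards -y. Next I'll look with the wrist camera to pin down the stitcher's pose.

```bash
python3 - <<'E'
from h import *
cw=vision.get_calibration("wrist"); p=np.array(telemetry.current_ee_pos()); T=Rq(telemetry.current_tool_rot())
print(T.as_matrix().round(3)); print("cam in tool",T.inv().apply(np.array(cw["position"])-p), (T.inv()*Rq(cw["orientation"])).as_matrix().round(2))
# tool down, jaws along world x
M=np.array([[1,0,0],[0,-1,0],[0,0,-1.]])
best=None
print(inverse_kinematics([0.47,0.0,0.36],qR(M)))
E
```

```text
[[ 0.346 -0.938  0.   ]
 [-0.938 -0.346 -0.   ]
 [ 0.    -0.    -1.   ]]
cam in tool [-0.00021143 -0.07933703 -0.15360316] [[ 1.   -0.   -0.  ]
 [ 0.    0.96  0.27]
 [ 0.   -0.27  0.96]]
[-1.48201487e-01  6.56419060e-02  1.45640701e+00 -4.44089210e-16
  1.61954374e+00 -1.48201487e-01]
```

```bash
python3 - <<'E'
from h import *
M=np.array([[1,0,0],[0,-1,0],[0,0,-1.]])
r.move_to([0.56,-0.06,0.27],qR(M))
c=vision.get_calibration("wrist"); im=vision.snapshot("wrist"); save("w1",im)
import pickle; pickle.dump((c,im),open("w1.pkl","wb"))
for t in ["stitcher","lever_grip","bed_stop","nose","lever_pivot","presser_foot"]:
    print(t,[(round(d["score"],2),[round(float(v),4) for v in d["at"]]) for d in models.mark_of(t,"wrist")])
print(st())
E
```

```text
stitcher [(0.65, [0.5398, 0.0237, 0.0012])]
lever_grip [(0.65, [0.6062, -0.0941, 0.0735])]
bed_stop []
nose [(0.92, [0.5868, 0.0287, 0.0788])]
lever_pivot [(0.73, [0.6039, -0.0093, 0.0713])]
presser_foot [(0.41, [0.6021, 0.027, 0.0312])]
(array([ 0.56  , -0.0604,  0.27  ]), array([ 0.5,  0.1, -0.3]), 3.91)
```

View pics/w1.png

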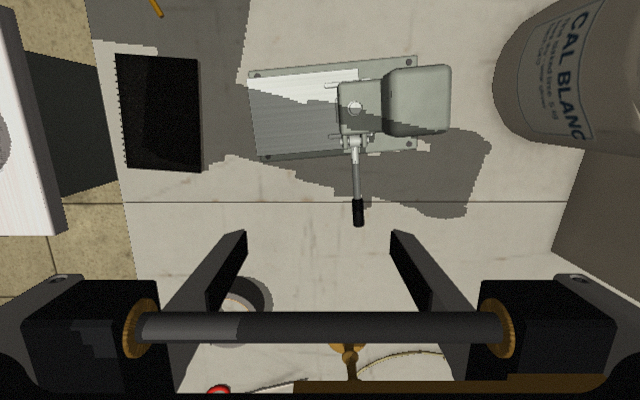

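The wrist view shows the stitcher from x 248 to 450, with the presser bar top at (354,107), the pivot at about (355,140) and the lever hanging down the picture to its grip at (358,212). I'll enlarge it and mark bed corners.

```bash
python3 - <<'E'
from h import *
import pickle; c,im=pickle.load(open("w1.pkl","rb"))
def over(x,y,yaw,name,th):
    P=lambda p:(proj(c,np.array([x,y,0])+R.from_euler('z',yaw).apply(np.array(p)/1000.))-[235,40])*3.5
    g=cv2.resize(im[40:240,235:460],None,fx=3.5,fy=3.5,interpolation=cv2.INTER_CUBIC)
    def pl(pts,col): cv2.polylines(g,[P(pts).round().astype(np.int32)],True,col,1)
    pl([[-72,-50,16],[-72,50,16],[72,50,16],[72,-50,16]],(255,0,0))
    pl([[40,-28,90],[40,28,90],[85,28,90],[85,-28,90]],(0,255,0))
    pl([[85,-32,133],[85,32,133],[145,32,133],[145,-32,133]],(0,255,255))
    G=[[56,-36-L*np.cos(th),72+L*np.sin(th)] for L in (0,70,106)]
    cv2.polylines(g,[P(G).round().astype(np.int32)],False,(255,0,255),1)
    for u in P(G+[[56,0,102]]): cv2.circle(g,tuple(int(v) for v in u.round()),3,(255,255,0),1)
    save(name,g)
# yaw guess: stop/nose from avg marks
over(0.5435,0.0215,0.08,"ov1",0.03)
E
```

```text
(no output)
```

View pics/ov1.png

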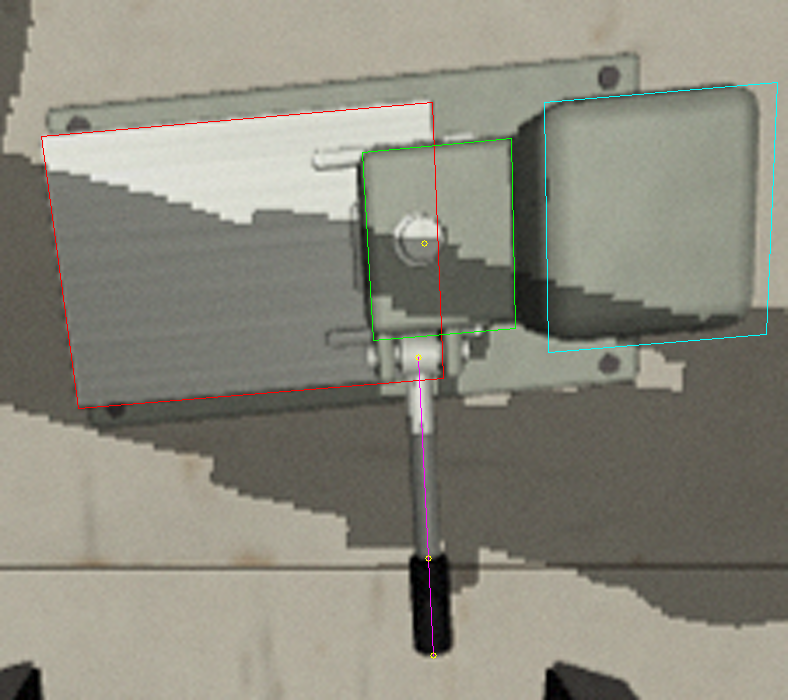

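```bash
python3 - <<'E'
from h import *
import pickle; c,im=pickle.load(open("w1.pkl","rb"))
q=np.array([[48,108],[638,55],[90,427],[640,378]])/3.5+[235,40]
P=toplane(c,q,0.012)[:,:2]; print(P)
for a,b in((0,1),(2,3),(2,0),(3,1)):
    d=P[b]-P[a]; print(np.linalg.norm(d),np.arctan2(d[1],d[0]))
ctr=P.mean(0); 
for yaw in (.08,.086): print(ctr-0.04*np.array([np.cos(yaw),np.sin(yaw)]))
E
```

```text
[[ 0.47015879  0.07574069]
 [ 0.68620653  0.09322403]
 [ 0.47917284 -0.04226392]
 [ 0.69747659 -0.02321479]]
0.21675399209786275 0.08074754280511505
0.219133286189515 0.08703925271759962
0.11834838691215918 1.64703553789535
0.11698296370904909 1.6672853148274256
[0.54338162 0.02267491]
[0.54340152 0.02243574]
```

```bash
cat >> h.py <<'E'
S0=np.array([0.5433,0.0225,0.0]); YAW=0.083; RS=R.from_euler('z',YAW)
def W(p): return S0+RS.apply(np.array(p)/1000.)
MX=R.from_matrix([[1,0,0],[0,-1,0],[0,0,-1.]])
def tcp(gp,Rt,off=0.006): return np.array(gp)-Rt.apply([0,0,off])
def lever(th):
    Rt=RS*R.from_euler('x',-(th-0.475)*0.5)*MX
    g=W([56,-36-88*np.cos(th),72+88*np.sin(th)])
    return g,Rt
E
python3 - <<'E'
from h import *
g,Rt=lever(0.03)
for th in np.linspace(0,1,6):
    a,b=lever(th); q=inverse_kinematics(tcp(a,b),qR(b)); print(None if q is None else np.round(q,2))
up=g-Rt.apply([0,0,0.09])
gripper_to(0.06,25)
r.move_to(tcp(up,Rt),qR(Rt)); print(st())
print(r.move_l(tcp(g,Rt),qR(Rt),vel=0.12,guard=8),st())
im=vision.snapshot("wrist"); save("w2",im)
E
```

```text
[-0.4   0.5   1.58  0.23  1.18 -0.58]
[-0.34  0.46  1.58  0.14  1.16 -0.48]
[-0.28  0.42  1.59  0.04  1.15 -0.38]
[-0.21  0.4   1.59 -0.07  1.14 -0.27]
[-0.13  0.38  1.59 -0.17  1.14 -0.14]
[-0.05  0.37  1.59 -0.29  1.15 -0.02]
(array([ 0.6109, -0.1173,  0.1683]), array([0.3, 0.3, 0.6]), 5.18)
False (array([ 0.6102, -0.0977,  0.0817]), array([ 0.7, -0.3,  0.7]), 6.08)
```

View pics/w2.png

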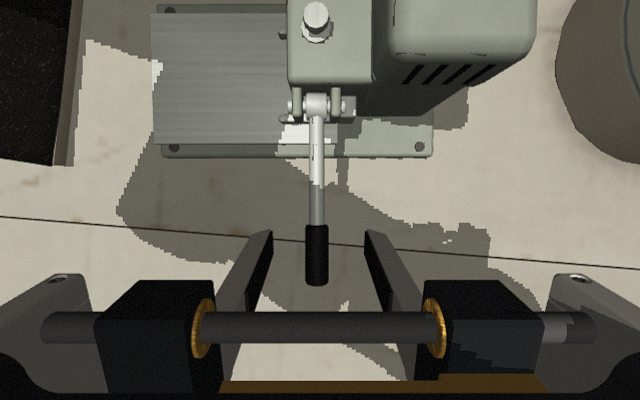

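The grip, at (316,255), sits centred between the jaws at (270,240) and (367,240). I'll close on it and raise the lever.

```bash
python3 - <<'E'
from h import *
gripper_to(0.005,20); print("open",telemetry.current_opening(),st())
for th in [0.2,0.4,0.6,0.75,0.85]:
    a,b=lever(th); f=r.move_l(tcp(a,b),qR(b),vel=0.12,guard=25); print(th,f,st())
    if f: break
else:
  for th in [0.91,0.95,0.99,1.02]:
    a,b=lever(th); f=r.move_l(tcp(a,b),qR(b),vel=0.04,guard=12); print(th,f,st())
    if f: break
im=vision.snapshot("wrist"); save("w3",im); im=vision.snapshot("scene"); save("s3",im)
print(telemetry.current_opening())
E
```

```text
open 0.013257067960809088 (array([ 0.6092, -0.0977,  0.0804]), array([-0.7, -0.9, -0. ]), 6.92)
0.2 False (array([ 0.6089, -0.0947,  0.0959]), array([-1.1,  0. ,  0.2]), 7.19)
0.4 False (array([ 0.6084, -0.0888,  0.1121]), array([-2.5,  1.5,  0.8]), 7.49)
0.6 False (array([ 0.6076, -0.08  ,  0.127 ]), array([-1.7,  2.1, -1.4]), 7.79)
0.75 False (array([ 0.6069, -0.0714,  0.137 ]), array([-1.5,  4.6, -2.6]), 8.05)
0.85 False (array([ 0.6064, -0.0652,  0.143 ]), array([-1.1,  3.2, -4.6]), 8.3)
0.91 False (array([ 0.606 , -0.0615,  0.1463]), array([-0.2,  2.7, -7.9]), 8.58)
0.95 False (array([ 0.6058, -0.0585,  0.1488]), array([-1.7,  1. , -9.3]), 8.83)
0.99 False (array([ 0.6055, -0.0554,  0.1512]), array([-0.9,  1. , -8.9]), 9.08)
1.02 False (array([ 0.6054, -0.0535,  0.1525]), array([-1.6, -1.1, -8.7]), 9.33)
0.013160044190055661
```

View pics/w3.png

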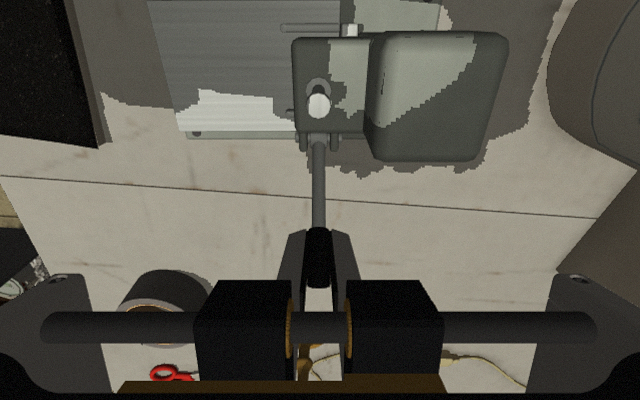

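```bash
python3 - <<'E'
from h import *
im=vision.snapshot("scene"); c=vision.get_calibration("scene")
print([(round(d["score"],2),np.round(d["at"],4)) for d in models.mark_of("lever_grip","scene")], W([56,-36-88*np.cos(.95),72+88*np.sin(.95)]))
x0,y0=270,140
g=cv2.resize(im[y0:260,x0:400],None,fx=6,fy=6,interpolation=cv2.INTER_CUBIC)[:600,:800]
for th,col in((.85,(255,0,0)),(.95,(0,255,0)),(1.05,(0,0,255))):
    P=(proj(c,np.array([W([56,-36-L*np.cos(th),72+L*np.sin(th)]) for L in (0,106)]))-[x0,y0])*6
    cv2.polylines(g,[P.round().astype(np.int32)],False,col,1)
save("ov3",g)
E
```

```text
[(0.41, array([ 0.6075, -0.0605,  0.1464]))] [ 0.60633553 -0.0597453   0.14358056]
```

View pics/ov3.png

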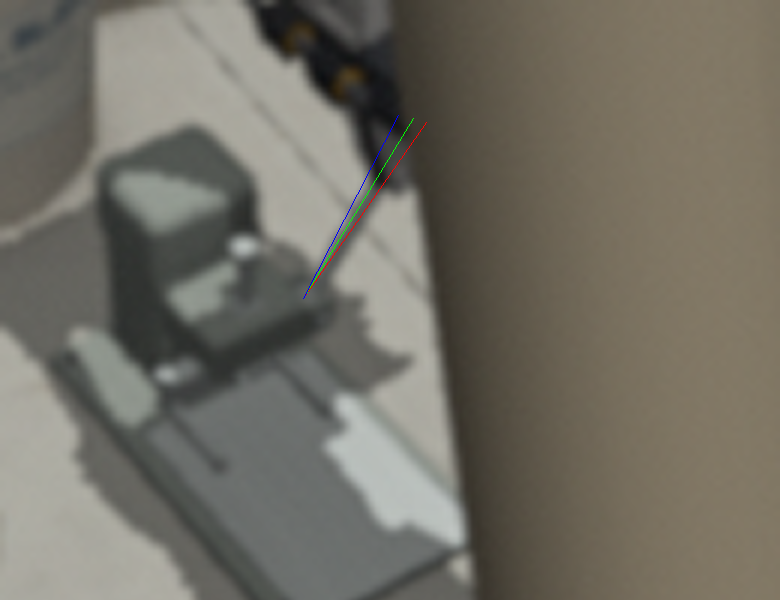

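```bash
python3 - <<'E'
from h import *
gripper_to(0.06,20)
p=np.array(telemetry.current_ee_pos()); Rt=Rq(telemetry.current_tool_rot())
r.move_l(p-Rt.apply([0,0,0.11])+[0,-0.0,0],vel=0.2); print(st())
# block view
Rb=R.from_euler('z',np.deg2rad(21.8))*R.from_matrix([[0,1,0],[1,0,0],[0,0,-1.]])
for s in (0,np.pi):
    Q=R.from_euler('z',s)*Rb
    for P in ([0.483-.03,0.26,0.22],):
        q=inverse_kinematics(P,qR(Q)); print(None if q is None else np.round(q,2))
    Q2=R.from_euler('z',s)*RS*R.from_matrix([[0,1,0],[1,0,0],[0,0,-1.]])
    q=inverse_kinematics(W([-30,0,60]),qR(Q2)); print(None if q is None else np.round(q,2))
im=vision.snapshot("wrist"); c=vision.get_calibration("wrist"); save("w4",im)
print([(round(d["score"],2),np.round(RS.inv().apply(d["at"]-S0),4)) for d in models.mark_of("lever_grip","wrist")])
for th in (.85,.95,1.05):print(th,proj(c,[W([56,-36-L*np.cos(th),72+L*np.sin(th)]) for L in (70,106)]).round(1).tolist())
E
```

```text
(array([ 0.6027, -0.0235,  0.2577]), array([ 0.9, -0.3,  0.2]), 11.09)
[ 0.39  0.2   1.63 -0.    1.31 -1.56]
[-0.1   0.34  1.88 -0.    0.92 -1.75]
[ 0.39  0.2   1.63 -0.    1.31  1.58]
[-0.1   0.34  1.88 -0.    0.92  1.39]
[(0.61, array([ 0.0535, -0.0842,  0.1428]))]
0.85 [[319.7, 192.9], [319.7, 227.7]]
0.95 [[319.7, 190.3], [319.7, 224.8]]
1.05 [[319.7, 186.9], [319.8, 220.6]]
```

View pics/w4.png

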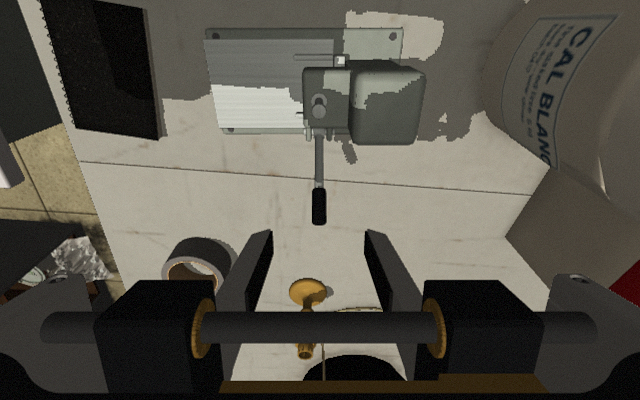

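The grip, at (319,188–224), matches the 0.95 rad projection, so the lever is up. On to the block.

```bash
cat >> h.py <<'E'
MY=R.from_matrix([[0,1,0],[1,0,0],[0,0,-1.]])
E
python3 - <<'E'
from h import *
a=np.deg2rad(21.8); Rb=R.from_euler('z',a)*MY
gripper_to(0.09,20)
r.move_to(np.array([0.483,0.261,0.17])-0.034*np.array([np.cos(a),np.sin(a),0])-np.array([.01,0,0]),qR(Rb)); print(st())
c=vision.get_calibration("wrist"); im=vision.snapshot("wrist"); save("w5",im)
for d in models.regions_of("tag_block","wrist"):
    ys,xs=np.nonzero(d["pixels"]); P=toplane(c,np.c_[xs,ys],0.018)[:,:2]
    print(d["score"],xs.mean(),ys.mean(),cv2.minAreaRect((P*1000).astype(np.float32)))
E
```

```text
(array([0.4421, 0.2482, 0.1703]), array([-0.4,  0.2,  0.8]), 13.22)
0.86 318.42333901192507 227.534355479841 ((480.25897216796875, 263.8736877441406), (98.42276763916016, 47.70987319946289), 20.401561737060547)
0.85 483.0806247361756 228.9922611509779 ((414.47454833984375, 432.95050048828125), (76.35240936279297, 126.26995086669922), 63.168148040771484)
0.71 243.81933842239187 299.42748091603056 ((599.9879760742188, 214.03460693359375), (44.41008758544922, 40.91273498535156), 67.7869873046875)
```

View pics/w5.png

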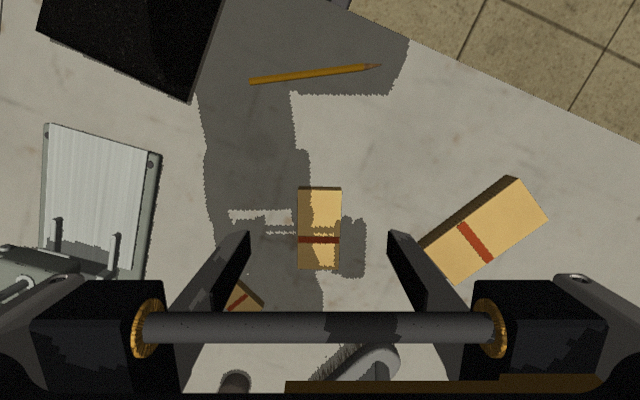

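The wrist view shows the middle block at (320,228), aligned and centred between the jaws at about (240,…) and (398,…). The large look-alike, at (483,230), is clear of the fingers.

```bash
python3 - <<'E'
from h import *
a=np.deg2rad(21.5); Rb=R.from_euler('z',a)*MY
g=np.array([0.4815,0.262,0])-0.034*np.array([np.cos(a),np.sin(a),0])
r.move_l(g+[0,0,0.07],qR(Rb),vel=0.2)
print(r.move_l(g+[0,0,0.028],vel=0.1,guard=8),st())
gripper_to(0.03,20); print(telemetry.current_opening(),st())
r.move_l(g+[0,0,0.13],vel=0.2); print(telemetry.current_opening(),st())
im=vision.snapshot("wrist"); save("w6",im)
E
```

```text
False (array([0.4505, 0.2498, 0.0287]), array([ 0.2,  0.2, -0.9]), 14.54)
0.04784105931358893 (array([0.4498, 0.2496, 0.0281]), array([-1. , -0.9,  1.6]), 15.27)
0.04775410106776536 (array([0.4491, 0.2492, 0.1292]), array([-0.2,  0.2, -1.4]), 15.93)
```

View pics/w6.png

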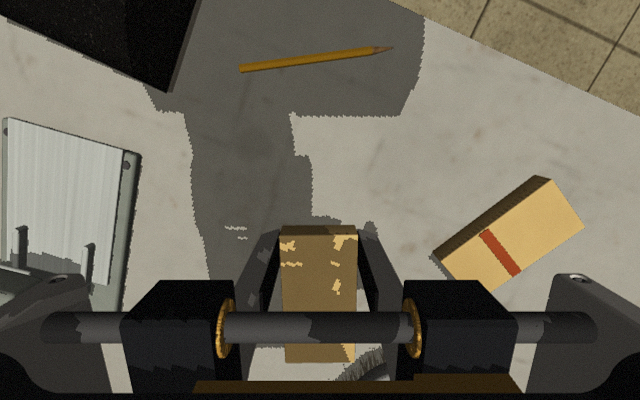

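```bash
python3 - <<'E'
from h import *
Q=RS*MY
c=vision.get_calibration("wrist"); P=toplane(c,[[280,237],[357,237]],0.1195); p=telemetry.current_ee_pos()
print("near end in tool",Rq(telemetry.current_tool_rot()).inv().apply(P-p).round(4))
r.move_l(W([-64,0,130]),qR(Q),vel=0.25); print(st())
r.move_l(W([-64,0,54]),vel=0.15)
print(r.move_l(W([-64,0,42]),vel=0.03,guard=3),st(), RS.inv().apply(telemetry.current_ee_pos()-S0).round(4))
im=vision.snapshot("wrist"); save("w7",im); im=vision.snapshot("scene"); save("s7",cv2.resize(im[130:270,240:400],None,fx=5,fy=4.2,interpolation=cv2.INTER_CUBIC))
E
```

```text
near end in tool [[-0.0226 -0.0106  0.0091]
 [ 0.0232 -0.0106  0.0091]]
(array([0.479 , 0.0179, 0.1296]), array([-0.4,  0. , -0.6]), 17.06)
True (array([0.4801, 0.0172, 0.0437]), array([ 0.9, -0.1,  1.6]), 18.11) [-0.0634 -0.      0.0437]
```

View pics/w7.png

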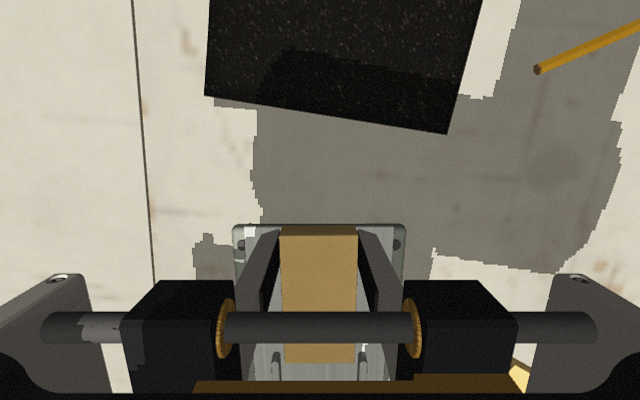

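View pics/s7.png

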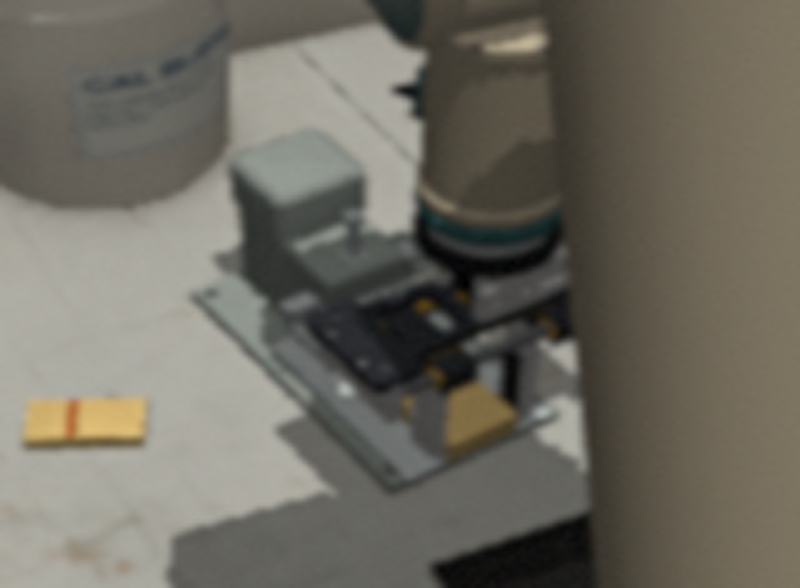

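The block (280–357) is centred on the bed (233–405) and lined up with the rails at (275,365) and (362,365). Now I'll slide it in.

```bash
python3 - <<'E'
from h import *
z=43.7
L=lambda: RS.inv().apply(telemetry.current_ee_pos()-S0).round(4)
print(r.move_l(W([-22,0,z]),vel=0.07,guard=10),st(),L())
print(r.move_l(W([0,0,z]),vel=0.03,guard=7),st(),L())
print("F st",RS.inv().apply(telemetry.current_wrist_force()).round(1))
im=vision.snapshot("wrist"); save("w8",im)
E
```

```text
True (array([0.4804, 0.0173, 0.0437]), array([-1.1,  0.3,  3.9]), 18.44) [-0.0632 -0.      0.0437]
True (array([0.4805, 0.0173, 0.0436]), array([ 0.6, -0. ,  2.9]), 18.9) [-0.063  -0.      0.0436]
F st [ 0.6 -0.1  2.9]
```

View pics/w8.png

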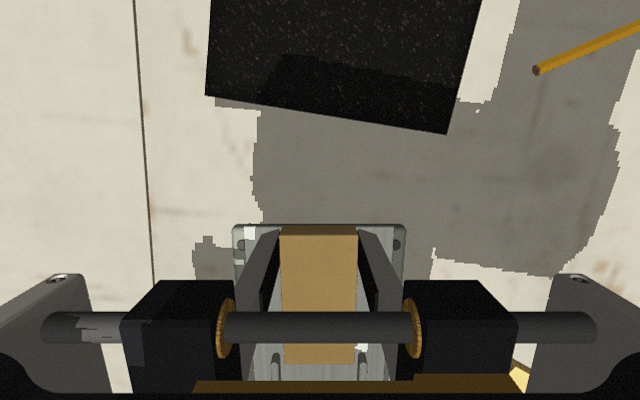

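The guard trips at once, probably from pressing load on the bed. I'll ease up a little and slide again.

```bash
python3 - <<'E'
from h import *
L=lambda: RS.inv().apply(telemetry.current_ee_pos()-S0).round(4)
r.move_l(W([-63,0,44.6]),vel=0.03); r.hold(0.2); print(st(),L())
for x in (-50,-36,-22):
    f=r.move_l(W([x,0,44.6]),vel=0.06,guard=14); print(f,st(),L())
    if f: break
E
```

```text
(array([0.4801, 0.0173, 0.0443]), array([ 0.3, -0.2,  0.1]), 19.4) [-0.0634  0.0001  0.0443]
False (array([0.4942, 0.0184, 0.0445]), array([-0.3, -0.6, -1.7]), 19.77) [-0.0493 -0.0001  0.0445]
False (array([0.5079, 0.0195, 0.0445]), array([ 0.2, -0.6, -0.8]), 20.15) [-0.0355 -0.      0.0445]
False (array([0.5219, 0.0207, 0.0446]), array([-0.5, -1.4, -1.9]), 20.53) [-0.0215 -0.      0.0446]
```

```bash
python3 - <<'E'
from h import *
L=lambda: RS.inv().apply(telemetry.current_ee_pos()-S0).round(4)
f=r.move_l(W([-3,0,44.4]),vel=0.03,guard=8); print(f,st(),L(),RS.inv().apply(telemetry.current_wrist_force()).round(1))
im=vision.snapshot("wrist"); save("w9",im)
E
```

```text
True (array([0.5315, 0.0218, 0.0436]), array([-0.8, -0.5,  3. ]), 21.02) [-0.0118  0.0003  0.0436] [-0.8 -0.5  3. ]
```

View pics/w9.png

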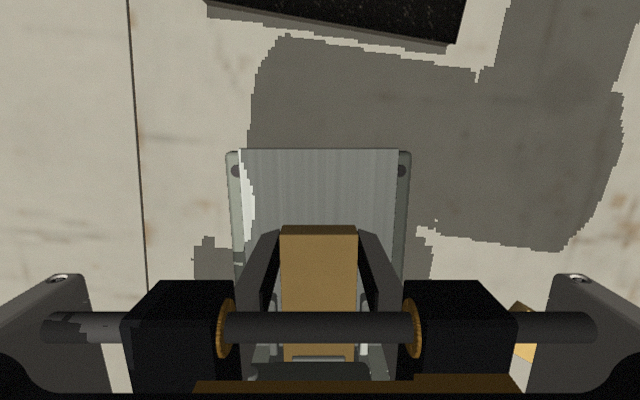

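```bash
python3 - <<'E'
from h import *
L=lambda: RS.inv().apply(telemetry.current_ee_pos()-S0).round(4)
gripper_to(0.062,20); r.hold(0.1)
r.move_l(W([-12,0,90]),vel=0.2)
r.move_l(W([-60,0,90]),vel=0.2)
gripper_to(0.0,20)
r.move_l(W([-60,0,46]),vel=0.2); r.hold(0.2); print(st(),L())
im=vision.snapshot("wrist"); save("w10",im)
f=r.move_l(W([-24,0,46]),vel=0.04,guard=8); print(f,st(),L())
im=vision.snapshot("wrist"); save("w11",im)
E
```

```text
(array([0.4845, 0.0174, 0.0471]), array([ 0.2, -0.9,  0.2]), 23.99) [-0.059  -0.0002  0.0471]
True (array([0.5103, 0.0198, 0.0454]), array([-0.3,  0.1, -0.2]), 24.73) [-0.0332  0.      0.0454]
```

View pics/w11.png

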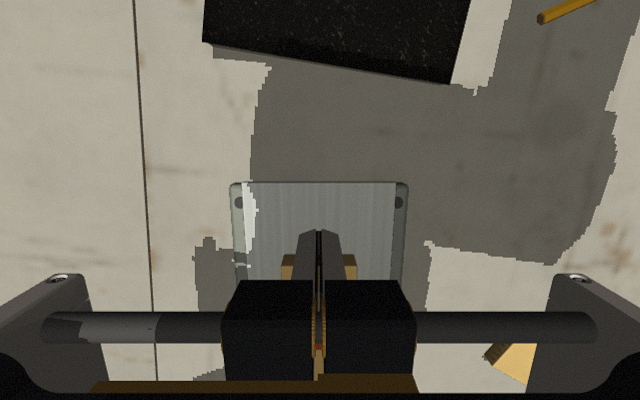

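Contact at x -33. I'll press again to see whether it is firmly against the stop.

```bash
python3 - <<'E'
from h import *
L=lambda: RS.inv().apply(telemetry.current_ee_pos()-S0).round(4)
for i in range(2):
    f=r.move_l(W([-24,0,46]),vel=0.03,guard=12); print(f,st(),L())
r.hold(0.2); print(st(),L())
r.move_l(W([-60,0,46]),vel=0.15); 
r.move_l(W([-80,0,130]),vel=0.25)
c=vision.get_calibration("wrist");im=vision.snapshot("wrist"); save("w12",im)
P=lambda p:proj(c,[W(q) for q in p]).round(1).tolist()
print(P([[-24,24,34],[-24,-24,34],[30,24,34],[30,-24,34]]))
E
```

```text
True (array([0.5104, 0.0201, 0.0449]), array([ 0.8,  0.1, -0.3]), 25.06) [-0.033   0.0003  0.0449]
True (array([0.5105, 0.0202, 0.0444]), array([-0.2, -0.1, -0.3]), 25.36) [-0.0329  0.0004  0.0444]
(array([0.5099, 0.0203, 0.0442]), array([ 0.1, -1.5,  0. ]), 25.56) [-0.0335  0.0006  0.0442]
[[343.4, 270.9], [292.1, 270.7], [342.1, 321.6], [293.0, 321.5]]
```

View pics/w12.png

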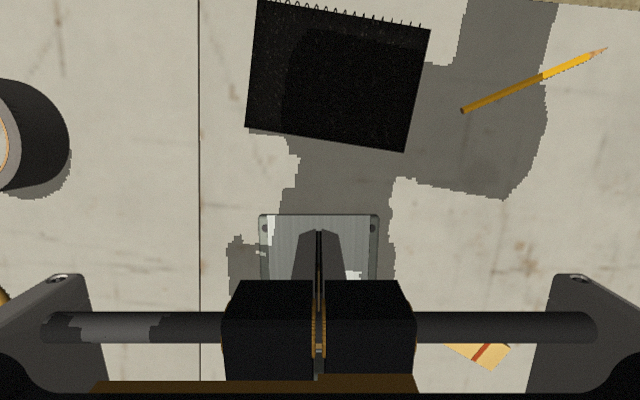

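```bash
python3 - <<'E'
from h import *
g,Rt=lever(0.95); up=g-Rt.apply([0,0,0.11])
r.move_l(W([-80,0,230]),vel=0.3)
gripper_to(0.06,20)
r.move_to(tcp(up,Rt),qR(Rt)); print(st())
c=vision.get_calibration("wrist"); im=vision.snapshot("wrist"); t=vision.snapshot("scene"); ct=vision.get_calibration("scene")
def pic(im,c,x0,y0,x1,y1,s,n):
    g=cv2.resize(im[y0:y1,x0:x1],None,fx=s,fy=s,interpolation=cv2.INTER_CUBIC)
    P=lambda p:((proj(c,[W(q) for q in p])-[x0,y0])*s).round().astype(np.int32)
    cv2.polylines(g,[P([[-23.5,24,34],[-23.5,-24,34],[40,-24,34],[40,24,34]])],True,(255,0,0),1)
    cv2.polylines(g,[P([[-72,50,16],[-72,-50,16],[72,-50,16],[72,50,16]])],True,(0,255,0),1)
    save(n,g)
pic(im,c,180,0,440,240,2.5,"w13"); pic(t,ct,270,140,400,260,5,"s13")
E
```

```text
(array([ 0.6038, -0.0325,  0.2562]), array([-0.6,  0.2,  0.3]), 29.43)
```

View pics/w13.png

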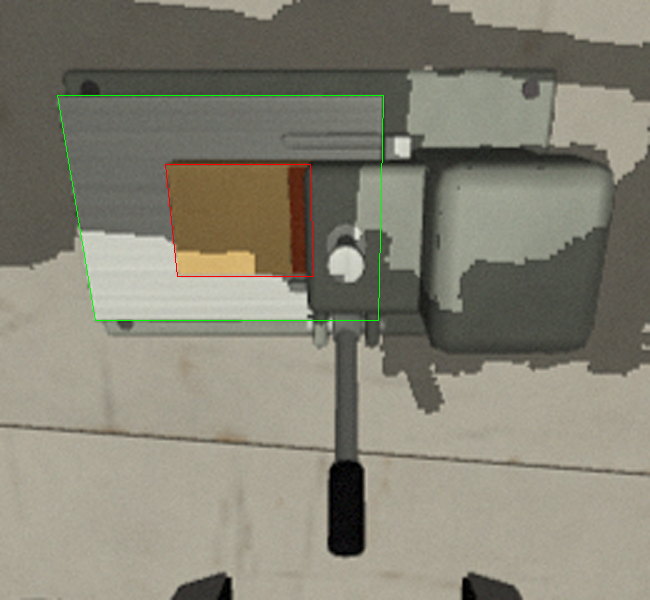

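View pics/s13.png

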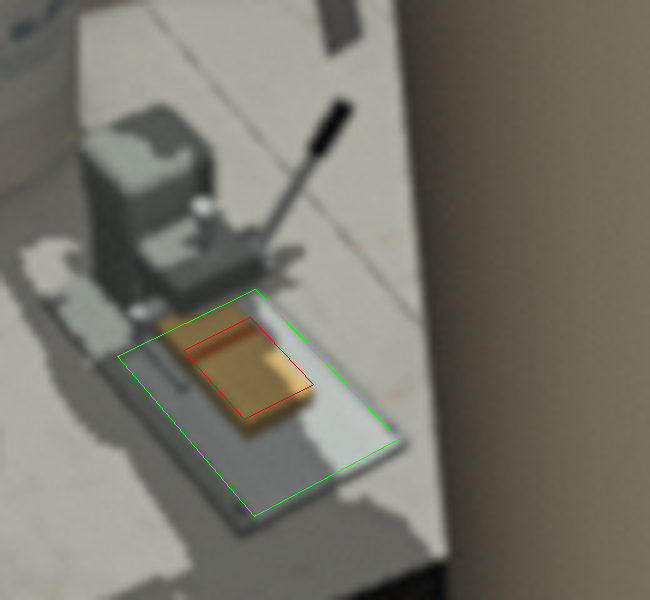

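In the wrist view the block is square and its projected seated outline matches within about 1 mm. The scene view shows the lever still up. Now I'll lower it.

```bash
python3 - <<'E'
from h import *
g,Rt=lever(0.95)
print(r.move_l(tcp(g,Rt),qR(Rt),vel=0.12,guard=10),st())
gripper_to(0.005,25); print(telemetry.current_opening(),st())
for th in [0.8,0.6,0.4,0.2,0.1]:
    a,b=lever(th); f=r.move_l(tcp(a,b),qR(b),vel=0.12,guard=30); print(th,f,st())
    if f: break
else:
  for th in [0.05,0.02,-0.01,-0.04,-0.07]:
    a,b=lever(th); f=r.move_l(tcp(a,b),qR(b),vel=0.04,guard=14); print(th,f,st())
    if f: break
im=vision.snapshot("wrist"); save("w14",im)
E
```

```text
False (array([ 0.6068, -0.0583,  0.1502]), array([-0.8, -0.2,  0. ]), 30.6)
0.013343428990633975 (array([ 0.6058, -0.0584,  0.1494]), array([-1.3, -0.2,  1.1]), 31.38)
0.8 False (array([ 0.6068, -0.0702,  0.141 ]), array([-0.7, -2.4,  0.8]), 31.64)
0.6 False (array([ 0.6078, -0.0821,  0.1274]), array([-0.6, -4.8,  1.7]), 31.94)
0.4 False (array([ 0.6086, -0.0909,  0.112 ]), array([-1.9, -6.1,  0.6]), 32.24)
0.2 False (array([ 0.6091, -0.0964,  0.0951]), array([-2.7, -6.3, -0.3]), 32.54)
0.1 False (array([ 0.6093, -0.098 ,  0.0866]), array([-3.2, -7.7, -0.2]), 32.79)
0.05 False (array([ 0.6093, -0.0984,  0.0826]), array([-2.1, -7.5,  1. ]), 33.05)
0.02 False (array([ 0.6094, -0.0986,  0.0802]), array([-3.7, -7.8,  0.9]), 33.3)
-0.01 False (array([ 0.6094, -0.0986,  0.0777]), array([-3.2, -7.9,  2.5]), 33.55)
-0.04 False (array([ 0.6094, -0.0985,  0.075 ]), array([-3.4, -7.3,  3.3]), 33.8)
-0.07 False (array([ 0.6094, -0.0985,  0.0725]), array([-4.5, -6.9,  3.7]), 34.05)
```

View pics/w14.png

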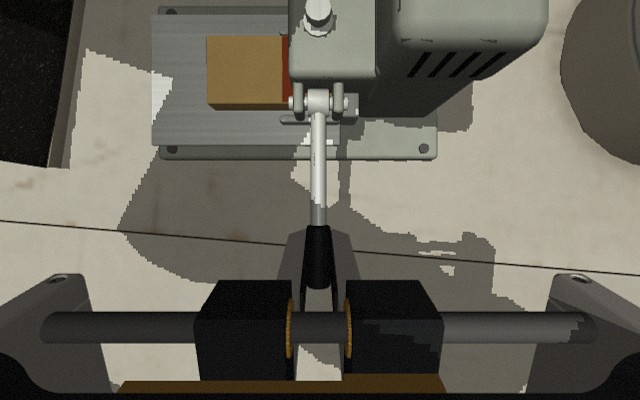

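Force at the end is small, so the bottom stop isn't certain. I'll release, then press down on the grip with closed fingertips to check.

```bash
python3 - <<'E'
from h import *
gripper_to(0.06,20)
Rt=RS*MX
p=W([56,-124,0])
q=np.array(telemetry.current_ee_pos()); Rn=Rq(telemetry.current_tool_rot())
r.move_l(q-Rn.apply([0,0,0.07]),vel=0.2)
r.move_l([p[0],p[1],0.135],qR(Rt),vel=0.2)
im=vision.snapshot("scene");c=vision.get_calibration("scene"); save("s15",cv2.resize(im[140:260,270:400],None,fx=5,fy=5,interpolation=cv2.INTER_CUBIC))
gripper_to(0.0,20)
for k in range(3):
    f=r.move_l([p[0],p[1],0.092],vel=0.03,guard=8+3*k); print(f,st())
    r.hold(0.1); print(st())
E
```

```text
True (array([ 0.6093, -0.0964,  0.104 ]), array([-0.7, -0.1,  5. ]), 37.93)
(array([ 0.6093, -0.0964,  0.104 ]), array([-0.8,  0.2,  6.4]), 38.03)
True (array([ 0.6093, -0.0964,  0.104 ]), array([-0.1,  0.4,  5.8]), 38.24)
(array([ 0.6093, -0.0964,  0.1039]), array([-1.2,  0. ,  6.5]), 38.34)
True (array([ 0.6093, -0.0964,  0.1039]), array([-0.2,  1.7,  7.1]), 38.57)
(array([ 0.6093, -0.0964,  0.1039]), array([-0.7, -0.5,  8.4]), 38.67)
```

View pics/s15.png

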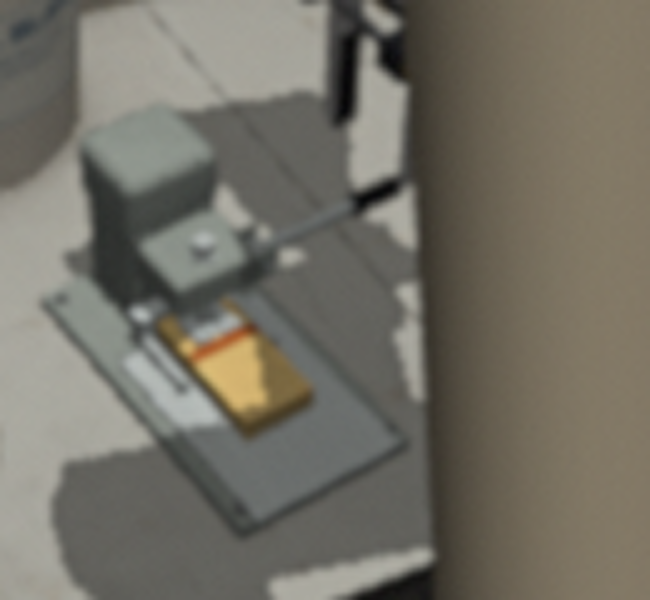

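The fingertips stop hard at TCP z 0.104, exactly where the grip's top should be with the lever level, and the foot is on the block. I'll retreat and take a final look.

```bash
python3 - <<'E'
from h import *
p=np.array(telemetry.current_ee_pos())
r.move_l(p+[0,0,0.13],vel=0.2); r.move_to([0.52,-0.14,0.27],qR(RS*MX)); r.hold(0.3); print(st())
im=vision.snapshot("wrist"); c=vision.get_calibration("wrist")
x0,y0,s=180,0,2.5
g=cv2.resize(im[0:240,180:470],None,fx=s,fy=s,interpolation=cv2.INTER_CUBIC)
P=lambda p:((proj(c,[W(q) for q in p])-[x0,y0])*s).round().astype(np.int32)
cv2.polylines(g,[P([[-23.5,24,34],[-23.5,-24,34],[40,-24,34],[40,24,34]])],True,(255,0,0),1)
save("w16",g); t=vision.snapshot("top"); save("t16",t)
print([(round(d["score"],2),RS.inv().apply(d["at"]-S0).round(3)) for d in models.mark_of("lever_grip","wrist")],[(round(d["score"],2),RS.inv().apply(d["at"]-S0).round(3)) for d in models.mark_of("tag_block","wrist")])
for n in ["grey_tape","mill","brush","candlestick"]: print(n,[np.round(d["at"],3) for d in models.mark_of(n,"top")[:1]])
E
```

```text
(array([ 0.5205, -0.1396,  0.269 ]), array([-0.1, -0.2, -0.2]), 40.27)
[(0.88, array([ 0.055, -0.124,  0.07 ]))] [(0.89, array([0.021, 0.   , 0.018])), (0.63, array([-0.15 , -0.285,  0.004]))]
grey_tape [array([ 0.42 , -0.278,  0.003])]
mill [array([ 0.728,  0.243, -0.   ])]
brush [array([0.65 , 0.374, 0.   ])]
candlestick [array([ 0.608, -0.341,  0.006])]
```

View pics/w16.png

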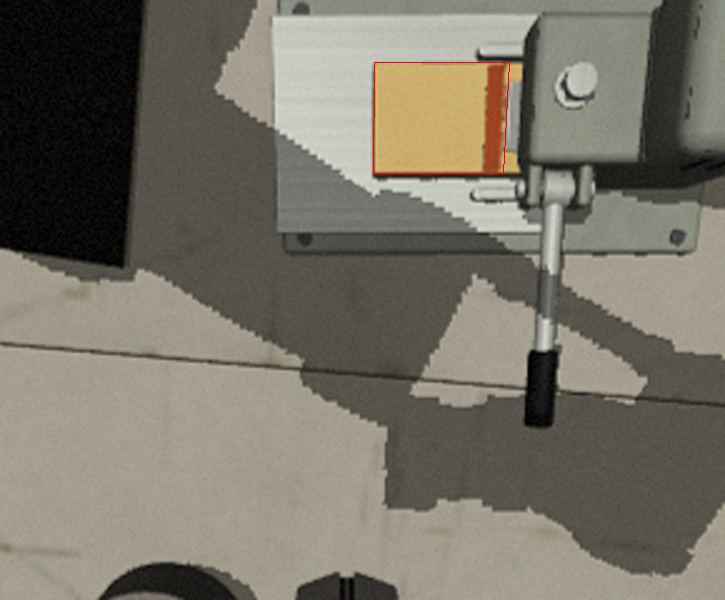

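View pics/t16.png

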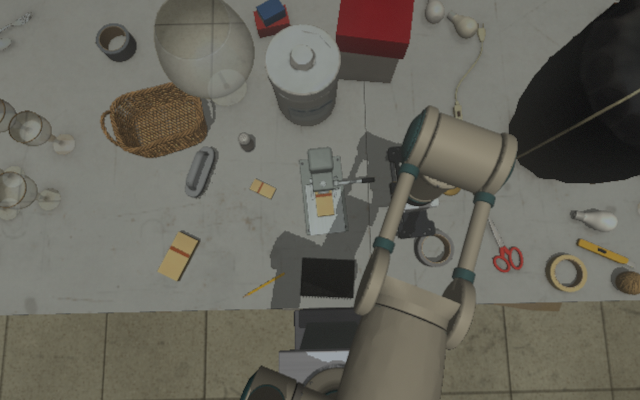

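The block sits squarely on its projected seated outline, the lever is level, the bystanders haven't moved and the robot touches nothing.

```bash
python3 -c "
from plant import r,telemetry
r.sign_off(); print(telemetry.current_t())"
```

```text
the job is handed in; nothing more can be done
the job is handed in; nothing more can be done
```

The job is done and handed in, with the clock at about 40 s of the 64 s allowed. I raised the lever fully, picked the middle-sized tag block and slid it between the rails onto the bed. I then pushed it squarely against the back stop, put the lever fully down again and let go.

**Block:** The last wrist picture shows it square on the projected seated outline. The network put its origin at (21, 0, 18) mm, against a target of (24, 0, 16), which is within the network's error. A 12 N push on its front end barely moved it (under 0.5 mm).

**Lever:** Lowering it by the grip ended at only about 4 N, so I couldn't tell whether it had reached the bottom. I pressed down on it with closed fingertips. They stopped hard at TCP z 0.104 m, exactly where a fully level lever should be. The foot shows on the block in the pictures, but I didn't measure how hard it presses.

**Other things:** The tape, mill, brush and candlestick are where they were, to within the network's error. The two look-alike blocks appear unmoved in the last top picture.

**Along the way:** The force guard stopped the first slide at once, because the block was pressing on the bed. I eased up about 1 mm and the slide then went through.

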